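# Clear and shut the hopper gate

## Task

A stray orange offcut bar is lying across the track of the fastener hopper's sliding gate. Lift it off and lay it in the empty blue tray, then push the gate shut by its yellow handle until the red spring catch clicks behind the gate's cross-pin and the gate stays shut by itself. Push firmly but do not ram it: stop when it comes up solid. Leave the other things on the bench alone.

Things in the scene. Friction and masses are not known exactly. Their poses are not given: they have to be found in the camera images.
- machine: Fastener hopper stand, fixed: grey base plate 170 x 460 mm, two aluminium rails (at x = -72 and 72 mm, 25 mm wide, tops 135 mm above the bench, y = -270 to 190). Origin at bench level midway between the rails; its y axis points along the track in the closing direction, x across it. A steel strap 6 mm high, 12 mm wide crosses the rail tops at y = -61 mm.
- hopper_rim (a point): Centre of the rim of the clear hopper, 160 mm square, 255 mm above the bench; it stands at the far end of the track (closing direction) and reaches down to the rails.
- catch_bracket (a point): Top of the dark steel bracket outside the +x rail, 126 mm above the bench; on it the block with red pawl and sprung buffer (up to 170 mm high, x = 88 to 137, y = -200 to -10 mm of the machine). The block may be clamped anywhere over 50 mm of the bracket, which is not measured: shut, the cross-pin comes to between 44 mm before and 6 mm past this point along y.
- handle (a point): Centre of the gate's yellow upright handle tab: 85 mm across the track, 10 mm thick along it, 57 mm tall (128 to 185 mm above the bench). Axes as the machine: y is the closing direction. From it a steel cross-pin, 12 mm diameter, 146 mm above the bench, runs out over the +x rail. The steel gate plate (top 128 mm above the bench) extends 12 mm behind the tab and ahead under the hopper.
- gate (a joint): Gate travel, m: 0 = pulled right out (tab at machine y = -245 mm), growing as it shuts. Drags with 4 N; over the last 65 mm a sprung buffer (6 to 10 N, throws it back some 60 mm if let go unlatched) and the pawl bring it to some 20 N. The catch drops behind the pin somewhere between 0.106 and 0.158; a solid stop is 5 mm further on. Over 45 N there is ramming.
- pawl (a joint): Angle in rad of the red spring pawl, 14 mm wide and 100 mm long: 0 = down (its rest, and again once latched), about 0.15 while the pin rides under its tooth. It swings up by itself.
- strip_mid (a point): Centre of the orange acrylic offcut bar, 145 x 36 x 18 mm, about 0.11 kg, lying flat across the two rails, in the handle's way. Its long axis is x, its 36 mm width y, z up.
- tray: Empty blue tray, 220 (x) x 130 (y) x 45 mm high, walls 4 mm, floor 4 mm; origin under its centre. It stands to the left or right of the hopper stand.
- stock_tub: Grey tub of the same size as the tray, holding four aluminium rods; at the other side. Leave it alone. Origin under its centre.
- catch_tub: White tub 110 x 120 x 60 mm under the hopper's spout. Leave it alone. Origin under its centre.
- bottle: White spray-fluid bottle, 66 mm diameter, 200 mm tall, beside the work. Leave it alone. Origin under its centre.
- jar: Glass jar with a steel lid, 72 mm diameter, 90 mm tall, beside the work. Leave it alone. Origin under its centre.
Not all that is in view belongs to the job. Of the things shaped like the part that bears strip_mid, the orange one is meant.

How it is judged:
By the outcome, as a careful person would: the job done as asked, in the order asked, and still so for the second after the job is handed in, with the robot touching nothing.
It also fails if it takes over 69 s, if anything falls off the work surface, if the arm or the gripper's body presses on something with over 40 N, if the wrist force passes 120 N, or if a joint passes its speed limit or range.

## Robot

A 6-joint arm with a two-finger parallel gripper is mounted at the origin on the work surface. World frame = base frame: x ahead of the robot, y to its left, z up, the work surface at z = 0. Lengths are in m, angles in rad, forces in N, time in s.
With the tool pointing down it reaches from about 0.375 to 0.9 m from the base axis. Payload 3.1 kg.
Tool frame: the origin (TCP) lies at the very end of the fingers, on their centre line; the grasp point (between the pads) lies 19 mm behind it; z points along the fingers, y is the line along which they close (so a half turn about z gives the same grasp; the last joint's range is limited). The gripper opens to 87 mm and grips with 3 to 60 N. Pads are 19 mm wide; open, the fingers measure 117 mm over their backs; the gripper's body (75 mm by 190 mm) begins 51 mm behind the grasp point.
Start: joints at [-1.5, 0.527, 1.433, -0, 1.181, -0.178], TCP at [0.154, -0.606, 0.223] pointing down, gripper open.
Joint ranges: [-3.08, 3.08], [-0.75, 2.2], [0.22, 2.44], [-1.43, 4.57], [0, 2.65], [-2.85, 2.85]. Speed limits (rad/s): [2.79, 2.79, 3.14, 3.14, 3.14, 3.14].

## Interface

Orientations are given as a unit quaternion [x, y, z, w].
In Python, from rig import robot gives the robot as it stands. The module is installed in compiled form; this text tells all that it offers.
- The arm moves only by the tool servo_tool, never from a script. Its argument "rows" is one flat list of numbers, 5 for each row, row after row: the closure, from -1 (fully open) to 1 (shut), so that 0 is half open, then the shift along the tool's x, y, z in m, then the turn about the tool's z in degrees. A call has 1 to 5 rows; each row shifts and turns the commanded pose from where the row before left it, along the tool's axes as they then stand; what a row does not reach is not made up. A row lasts 1/12 s, in which the tool goes at most 41.7 mm and 7.16 degrees, less where a joint would pass 70% of its speed; a pose out of reach is approached as far as the arm can. A call with a gripper value outside its range is refused whole. The fingers move at their own pace and stop on an object; "newtons" is the grip in N (left out, the last holds). Time passes only in rows, so rows that do not move let the fingers close. It gives the time, the measured TCP pose, the force, the opening and the grip force at its end, in the units of the state.
- robot.get_obs(): the state, without advancing time (a new reading comes with each control period).
- robot.camera(name): name is "side" or "top"; returns a dict with "pixels" (400x640x3 uint8, red, green, blue), "intrinsics" (3x3 intrinsics, pixels), "dist" ([k1, k2, p1, p2, k3] as OpenCV has them; the pictures are not rectified), "rvec" (rotation vector, rad) and "tvec" (3), from world to camera coordinates, as OpenCV has them. Camera axes: x right, y down, z forward; pixel columns grow to the right and rows downward; lengths in m; the calibration is good to about 2 mm. A picture is of the moment at which its call begins. There is no depth.
- robot.hand_in(): hands the job in; it is judged then, once.
Trained networks look in a picture, given as the dict that the camera call returned (one of the last four; its "shot" number tells which), for a name from the list of things; names that differ only in an ending like _2 or _b are one class to them, and where a whole thing is asked for, a point or a joint stands for the part that bears it (a point fixed in the world has none). Each returns a list of dicts, best first, with "score" (0 to 1); they miss things now and then, are a little off and sometimes report something else, mostly with a low value. They report only what shows in the picture. A call takes as long as a camera call. They do not tell look-alikes from the thing itself.
- robot.spot_in(picture, query): "at" ([x, y, z] in m, in world coordinates, good to about 4 mm: the middle of the surface that is visible of it).
- robot.outline_of(picture, query): "region" (400x640 bool, what is visible of it).
- robot.place_of(picture, query): "at" ([x, y, z] in m, in world coordinates, good to about 4 mm: a listed point, or the origin of a listed thing).
The state is a dict: "time": time; "q": joint angles; "joint_velocities": joint speeds; "joint_torque": joint torques, N m; "position": TCP position; "tool_rot": TCP orientation; "ft_force": force on the tool from outside, world axes, zero at the start; "moment": the same for the moment, N m; "grip_width": finger opening in m; "grip_force": force on a finger pad.
Only numpy, scipy, OpenCV 4.12 (cv2) and the standard library are available. Lean on these libraries where they do the work, as an engineer would, in place of code of your own. Each camera call takes 0.05 s, during which the arm holds its last target. There are 200 camera calls.

## Working session

There is one attempt and no reset: what is moved stays moved. The work goes in short steps, Python scripts to look and compute and a tool call to move; the robot and the scene stay as the last step left them, time stands still between calls to the robot, and variables do not carry over. Pictures are saved under pics/ and viewed, at most 10 in all, crops included, and the job is handed in when it is done.

Besides the shell and the picture viewer there is one more tool, called after "Emit:" as name(argument=value, ...) on one line, values as JSON. servo_tool: Moves the arm, as the interface text tells. Its arguments: {"type":"object","properties":{"rows":{"type":"array","items":{"type":"number"}},"newtons":{"type":"number"}},"required":["rows"]}

```bash
mkdir -p pics
cat > h.py <<'E'
import numpy as np, cv2
from rig import robot
def save(p,n): cv2.imwrite('pics/'+n,cv2.cvtColor(p['pixels'],cv2.COLOR_RGB2BGR))
def proj(p,X):
    return cv2.projectPoints(np.float64(X).reshape(-1,3),np.float64(p['rvec']),np.float64(p['tvec']),np.float64(p['intrinsics']),np.float64(p['dist']))[0].reshape(-1,2)
def unproj(p,uv,z):
    K=np.float64(p['intrinsics']);n=cv2.undistortPoints(np.float64(uv).reshape(-1,1,2),K,np.float64(p['dist'])).reshape(-1,2)
    R=cv2.Rodrigues(np.float64(p['rvec']))[0];c=-R.T@np.float64(p['tvec']).ravel()
    d=np.c_[n,np.ones(len(n))]@R
    return c+d*((z-c[2])/d[:,2])[:,None]
E
python3 - <<'E'
from h import *
o=robot.get_obs();print({k:np.round(v,3).tolist() for k,v in o.items()})
ims=[]
for c in('top','side'):
    p=robot.camera(c);save(p,c+'0.png')
    for q in['machine','hopper_rim','catch_bracket','handle','strip_mid','tray','stock_tub','catch_tub','bottle','jar']:
        for r in robot.place_of(p,q)[:3]:
            print(c,q,round(r['score'],2),np.round(r['at'],3),proj(p,r['at']).round()[0])
E
```

```text
{'time': 0.0, 'q': [-1.501, 0.528, 1.434, 0.0, 1.181, -0.178], 'joint_velocities': [0.001, 0.001, 0.0, -0.001, -0.002, -0.001], 'joint_torque': [-0.0, -44.004, -17.659, 0.063, 0.058, -0.0], 'position': [0.154, -0.605, 0.222], 'tool_rot': [0.992, 0.124, 0.0, -0.001], 'ft_force': [0.094, 0.638, 0.331], 'moment': [0.007, 0.041, -0.029], 'grip_force': 0.0, 'grip_width': 0.087}
top machine 0.9 [ 0.595  0.071 -0.002] [304. 184.]
top machine 0.74 [ 0.506 -0.392  0.001] [419. 208.]
top machine 0.44 [0.473 0.414 0.001] [218. 212.]
top hopper_rim 0.68 [0.619 0.186 0.256] [268. 164.]
top catch_bracket 0.68 [ 0.696 -0.04   0.12 ] [334. 153.]
top handle 0.72 [ 0.564 -0.163  0.154] [367. 188.]
top strip_mid 0.8 [ 0.276 -0.446  0.006] [432. 266.]
top strip_mid 0.62 [ 0.577 -0.056  0.141] [338. 184.]
top tray 0.75 [0.473 0.415 0.   ] [218. 212.]
top stock_tub 0.86 [ 0.504 -0.39   0.003] [418. 209.]
top bottle 0.65 [ 0.707  0.389 -0.001] [227. 154.]
top bottle 0.33 [ 0.596  0.073 -0.001] [304. 183.]
top jar 0.87 [ 0.698 -0.371 -0.005] [413. 162.]
side machine 0.58 [ 0.603  0.075 -0.002] [341. 247.]
side hopper_rim 0.65 [0.616 0.185 0.253] [379. 199.]
side catch_bracket 0.74 [ 0.694 -0.037  0.126] [306. 238.]
side handle 0.95 [ 0.565 -0.162  0.157] [276. 202.]
side strip_mid 0.56 [ 0.575 -0.053  0.145] [306. 209.]
side tray 0.55 [ 0.47   0.417 -0.   ] [434. 229.]
side stock_tub 0.6 [ 0.506 -0.391 -0.   ] [225. 217.]
side catch_tub 0.97 [0.619 0.179 0.009] [370. 251.]
side bottle 0.57 [0.704 0.387 0.002] [432. 277.]
side jar 0.83 [ 0.695 -0.37   0.002] [214. 254.]
```

View pics/top0.png

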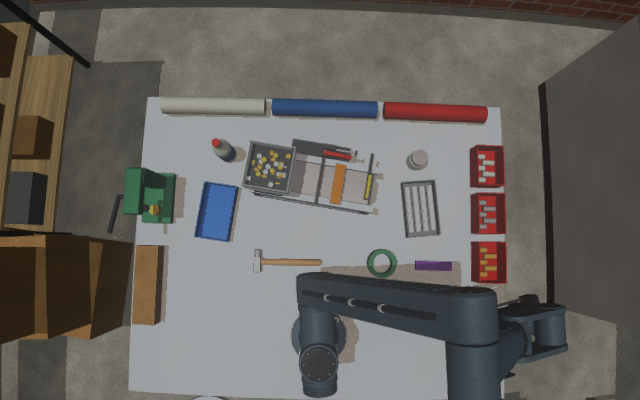

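View pics/side0.png

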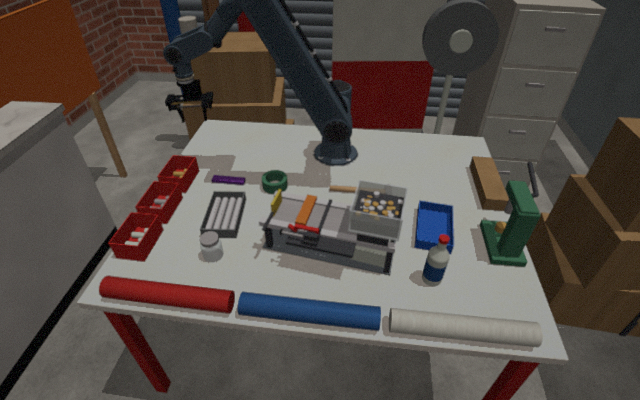

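Run:
```python
from h import *
t=cv2.imread('pics/top0.png')[110:260,260:460];s=cv2.imread('pics/side0.png')[160:280,220:400]
cv2.imwrite('pics/crop0.png',np.vstack([cv2.resize(t,(800,300*2),interpolation=3)[:600]])) 
p=robot.camera('top')
b=t.astype(int)
P=robot.camera('side')
for pp in(p,P):
  im=cv2.cvtColor(pp['pixels'],cv2.COLOR_RGB2HSV)
  m=cv2.inRange(im,(5,150,100),(18,255,255))
  n,l,st,c=cv2.connectedComponentsWithStats(m)
  for i in range(1,n):
    if st[i,4]>20:
      cs=cv2.findContours((l==i).astype('u1'),0,2)[0][0]
      box=cv2.boxPoints(cv2.minAreaRect(cs)); print(st[i],c[i].round(1)); print(unproj(pp,box,.153).round(3).tolist())
```

```text
[331 164  14  40 336] [337.5 183.6]
[[0.508, -0.029, 0.153], [0.648, -0.049, 0.153], [0.644, -0.081, 0.153], [0.504, -0.06, 0.153]]
[480 247   8   6  32] [483.5 249.3]
[[0.358, -0.578, 0.153], [0.358, -0.605, 0.153], [0.34, -0.604, 0.153], [0.34, -0.578, 0.153]]
[479 254  18  23 126] [487.5 264.2]
[[0.333, -0.574, 0.153], [0.334, -0.639, 0.153], [0.254, -0.638, 0.153], [0.254, -0.574, 0.153]]
[  0   0  47  19 105] [21.8  8.8]
[[-1.641, -3.229, 0.153], [-2.266, -3.216, 0.153], [-2.179, -3.141, 0.153], [-1.576, -3.162, 0.153]]
[173 168  14  10  38] [181.8 172. ]
[[0.436, -0.599, 0.153], [0.405, -0.558, 0.153], [0.452, -0.53, 0.153], [0.481, -0.57, 0.153]]
[296 195  20  30 302] [305.6 209.9]
[[0.653, -0.081, 0.153], [0.502, -0.059, 0.153], [0.521, -0.023, 0.153], [0.669, -0.048, 0.153]]
```

View pics/crop0.png

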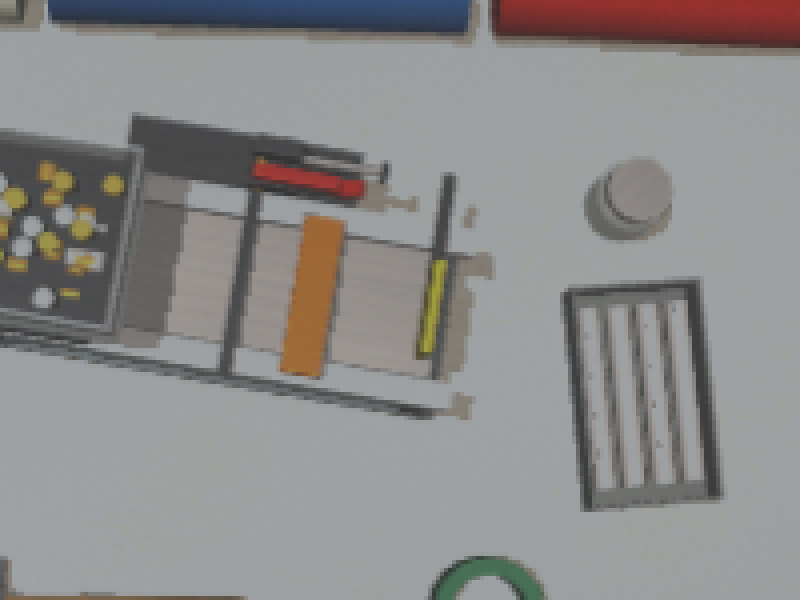

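Two bars could be the target: the orange one at top (338,184), lying across the rails, and the purple one at top (432,266), flat on the bench. The crop shows the orange bar across the track between the handle (yellow, 368,188) and the strap, so I'm taking that one. The blue tray is empty at top (217,211) and the rod tub is at (420,208). The side view agrees: bar at (306,210), handle at (276,202).

Run:
```python
from h import *
for c in('top','side'):
    p=robot.camera(c)
    r=robot.outline_of(p,'tray')[0]
    cs=max(cv2.findContours(r['region'].astype('u1'),0,2)[0],key=cv2.contourArea)
    w=unproj(p,cs.reshape(-1,2),.045)[:,:2].astype('f4')
    print(c,r['score'],cv2.minAreaRect(w),cv2.boxPoints(cv2.minAreaRect(w)).round(3).tolist())
    print(robot.place_of(p,'strip_mid')[:2],robot.place_of(p,'handle')[:1])
```

```text
top 0.78 ((0.47393593192100525, 0.41097092628479004), (0.14474505186080933, 0.22604815661907196), 82.48649597167969) [[0.35199999809265137, 0.3540000021457672], [0.5770000219345093, 0.3240000009536743], [0.5950000286102295, 0.46799999475479126], [0.3709999918937683, 0.49799999594688416]]
[{'at': [0.5751, -0.0572, 0.142], 'score': 0.74}, {'at': [0.2756, -0.4439, 0.0058], 'score': 0.65}] [{'at': [0.5608, -0.1619, 0.154], 'score': 0.71}]
side 0.84 ((0.49534931778907776, 0.4082515835762024), (0.13422130048274994, 0.2536728084087372), 81.97852325439453) [[0.36000001430511475, 0.35899999737739563], [0.6119999885559082, 0.3240000009536743], [0.6299999952316284, 0.4569999873638153], [0.3790000081062317, 0.492000013589859]]
[{'at': [0.2822, -0.4449, 0.0078], 'score': 0.8}, {'at': [0.5785, -0.053, 0.143], 'score': 0.78}] [{'at': [0.5677, -0.1622, 0.1544], 'score': 0.88}]
```

Emit:
servo_tool(rows=[-0.4,0,0,-0.015,5.66,-0.4,0,0,-0.015,5.66,-0.4,0,0,-0.015,5.66,-0.4,0,0,-0.015,5.66], newtons=30)

```text
time: 1.93
position: [0.1539, -0.6056, 0.2831]
tool_rot: [0.997, -0.076, -0.0, -0.0]
ft_force: [0.2, -0.5, 0.9]
grip_width: 0.0681
grip_force: 0.0
```

Emit:
servo_tool(rows=[-0.4,0.0168,-0.0303,0,0,-0.4,0.0168,-0.0303,0,0,-0.4,0.0168,-0.0303,0,0,-0.4,0.0168,-0.0303,0,0,-0.4,0.0168,-0.0303,0,0])

```text
time: 2.35
position: [0.2598, -0.4668, 0.2827]
tool_rot: [0.997, -0.073, 0.0, 0.0]
ft_force: [0.8, -0.2, 1.0]
grip_width: 0.0612
grip_force: 0.0
```

Emit:
servo_tool(rows=[-0.4,0.0168,-0.0303,0,0,-0.4,0.0168,-0.0303,0,0,-0.4,0.0168,-0.0303,0,0,-0.4,0.0168,-0.0303,0,0,-0.4,0.0168,-0.0303,0,0])

```text
time: 2.77
position: [0.3651, -0.329, 0.2828]
tool_rot: [0.997, -0.073, 0.0, 0.0]
ft_force: [0.8, -0.5, 0.1]
grip_width: 0.0611
grip_force: 0.0
```

Emit:
servo_tool(rows=[-0.4,0.0168,-0.0303,0,0,-0.4,0.0168,-0.0303,0,0,-0.4,0.0168,-0.0303,0,0,-0.4,0.0168,-0.0303,0,0,-0.4,0.0168,-0.0303,0,0])

```text
time: 3.18
position: [0.4703, -0.1913, 0.2828]
tool_rot: [0.997, -0.073, 0.0, 0.0]
ft_force: [0.7, 0.6, -0.3]
grip_width: 0.061
grip_force: 0.0
```

Emit:
servo_tool(rows=[-0.4,0.0169,-0.03,0,0,-0.4,0.0169,-0.03,0,0,-0.4,0.0169,-0.03,0,0,-0.4,0.0169,-0.03,0,0,-0.4,0.0169,-0.03,0,0])

```text
time: 3.6
position: [0.5758, -0.0552, 0.2827]
tool_rot: [0.997, -0.073, 0.0, 0.0]
ft_force: [0.4, -0.7, 0.1]
grip_width: 0.0609
grip_force: 0.0
```

Emit:
servo_tool(rows=[-0.4,0,0,0.03,0,-0.4,0,0,0.03,0,-0.4,0,0,0.03,0,-0.4,0,0,0.025,0,-0.4,0,0,0,0])

```text
time: 4.02
position: [0.5712, -0.0555, 0.1626]
tool_rot: [0.997, -0.073, -0.006, -0.001]
ft_force: [-1.6, 0.1, -0.9]
grip_width: 0.061
grip_force: 0.0
```

Run:
```python
from h import *
a=robot.camera('top');b=robot.camera('side')
A=cv2.resize(a['pixels'][120:260,240:400],(400,350),interpolation=2);B=cv2.resize(b['pixels'][130:270,230:390],(400,350),interpolation=2)
save({'pixels':np.hstack([A,B])},'g1.png')
print(robot.get_obs()['position'])
```

```text
[ 0.57477628 -0.05668761  0.16723515]
```

View pics/g1.png

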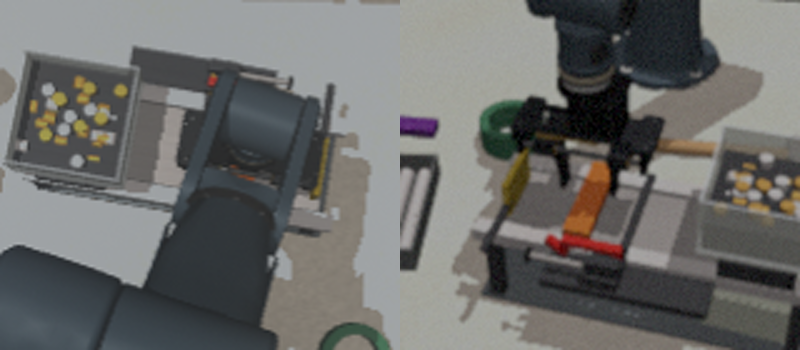

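The side crop shows the open fingers straddling the orange bar (about 590,200 in the crop), clear of the handle and the strap. Next I descend and grip.

Emit:
servo_tool(rows=[-0.4,0,0,0.01,0,-0.4,0,0,0.01,0,-0.4,0,0,0.008,0,-0.4,0,0,0.005,0,-0.4,0,0,0,0])

```text
time: 4.53
position: [0.5742, -0.0566, 0.1335]
tool_rot: [0.997, -0.073, -0.001, -0.0]
ft_force: [-0.2, -0.7, -0.3]
grip_width: 0.0612
grip_force: 0.0
```

Emit:
servo_tool(rows=[-0.4,0,0,0,0,1,0,0,0,0,1,0,0,0,0,1,0,0,0,0,1,0,0,0,0])

```text
time: 4.95
position: [0.5752, -0.0568, 0.1349]
tool_rot: [0.997, -0.073, 0.0, 0.0]
ft_force: [0.7, 0.3, 0.1]
grip_width: 0.042
grip_force: 0.0
```

Emit:
servo_tool(rows=[1,0,0,0,0,1,0,0,0,0,1,0,0,0,0])

```text
time: 5.2
position: [0.5752, -0.0566, 0.1349]
tool_rot: [0.997, -0.073, 0.0, -0.0]
ft_force: [-0.2, 1.1, 1.8]
grip_width: 0.0359
grip_force: 30.0
```

Emit:
servo_tool(rows=[1,0,0,-0.01,0,1,0,0,-0.02,0,1,0,0,-0.02,0,1,0,0,-0.02,0,1,0,0,-0.02,0])

```text
time: 5.62
position: [0.5746, -0.0568, 0.2258]
tool_rot: [0.997, -0.073, -0.0, 0.0]
ft_force: [0.8, -0.4, -0.4]
grip_width: 0.0355
grip_force: 30.0
```

Emit:
servo_tool(rows=[1,0,0,-0.02,0,1,0,0,-0.02,0,1,0,0,-0.02,0,1,0,0,-0.02,0,1,0,0,-0.02,0])

```text
time: 6.03
position: [0.5744, -0.0568, 0.326]
tool_rot: [0.997, -0.073, -0.0, 0.0]
ft_force: [1.3, -0.3, -1.6]
grip_width: 0.036
grip_force: 30.0
```

Emit:
servo_tool(rows=[1,0,0,-0.01,0,1,0,0,0,0])

```text
time: 6.2
position: [0.5762, -0.0572, 0.3376]
tool_rot: [0.997, -0.073, 0.003, 0.001]
ft_force: [0.6, 0.7, -2.2]
grip_width: 0.0357
grip_force: 30.0
```

Emit:
servo_tool(rows=[1,-0.0085,-0.0225,0,0,1,-0.0085,-0.0225,0,0,1,-0.0085,-0.0225,0,0,1,-0.0085,-0.0225,0,0,1,-0.0085,-0.0225,0,0])

```text
time: 6.62
position: [0.548, 0.0617, 0.3329]
tool_rot: [0.997, -0.073, -0.002, 0.0]
ft_force: [-0.5, 0.2, -0.7]
grip_width: 0.0359
grip_force: 30.0
```

Emit:
servo_tool(rows=[1,-0.0085,-0.0225,0,0,1,-0.0085,-0.0225,0,0,1,-0.0085,-0.0225,0,0,1,-0.0085,-0.0225,0,0,1,-0.0085,-0.0225,0,0])

```text
time: 7.03
position: [0.5223, 0.1791, 0.3329]
tool_rot: [0.997, -0.073, -0.002, 0.0]
ft_force: [0.5, 0.2, -0.3]
grip_width: 0.0361
grip_force: 30.0
```

Emit:
servo_tool(rows=[1,-0.0085,-0.0225,0,0,1,-0.0085,-0.0225,0,0,1,-0.0085,-0.0225,0,0,1,-0.0085,-0.0225,0,0,1,-0.0085,-0.0225,0,0])

```text
time: 7.45
position: [0.4968, 0.2964, 0.3329]
tool_rot: [0.997, -0.073, -0.001, 0.001]
ft_force: [1.3, -0.3, 0.2]
grip_width: 0.0357
grip_force: 30.0
```

Emit:
servo_tool(rows=[1,-0.0085,-0.0225,0,0,1,-0.0085,-0.0225,0,0,1,-0.0085,-0.0225,0,0,1,-0.0085,-0.0225,0,0,1,-0.0085,-0.0225,0,0])

```text
time: 7.87
position: [0.4713, 0.4138, 0.3326]
tool_rot: [0.997, -0.073, -0.001, 0.001]
ft_force: [0.6, 0.6, -1.2]
grip_width: 0.0354
grip_force: 30.0
```

Emit:
servo_tool(rows=[1,0,0,0,0,1,0,0,0,0])

```text
time: 8.03
position: [0.4712, 0.4136, 0.3326]
tool_rot: [0.997, -0.072, -0.001, 0.001]
ft_force: [-0.2, 0.4, -1.0]
grip_width: 0.0358
grip_force: 30.0
```

Emit:
servo_tool(rows=[1,0,0,0.02,0,1,0,0,0.02,0,1,0,0,0.02,0,1,0,0,0.02,0,1,0,0,0.02,0])

```text
time: 8.45
position: [0.4723, 0.4115, 0.233]
tool_rot: [0.997, -0.074, -0.001, 0.001]
ft_force: [-0.3, -0.1, -1.4]
grip_width: 0.036
grip_force: 30.0
```

Emit:
servo_tool(rows=[1,0,0,0.02,0,1,0,0,0.02,0,1,0,0,0.02,0,1,0,0,0.02,0,1,0,0,0.02,0])

```text
time: 8.87
position: [0.4724, 0.4114, 0.133]
tool_rot: [0.997, -0.074, -0.0, 0.001]
ft_force: [-0.1, 0.1, -1.1]
grip_width: 0.0355
grip_force: 30.0
```

Emit:
servo_tool(rows=[1,0,0,0.02,0,1,0,0,0.02,0,1,0,0,0.01,0,1,0,0,0,0,1,0,0,0,0])

```text
time: 9.28
position: [0.4724, 0.4123, 0.0841]
tool_rot: [0.997, -0.074, -0.001, 0.001]
ft_force: [0.1, -0.0, -0.2]
grip_width: 0.0357
grip_force: 30.0
```

Run:
```python
from h import *
a=robot.camera('top');b=robot.camera('side')
A=cv2.resize(a['pixels'][140:280,140:300],(400,350),interpolation=2);B=cv2.resize(b['pixels'][130:270,360:520],(400,350),interpolation=2)
save({'pixels':np.hstack([A,B])},'g2.png')
print(robot.get_obs()['position'])
```

```text
[0.47341615 0.41337903 0.08572288]
```

View pics/g2.png

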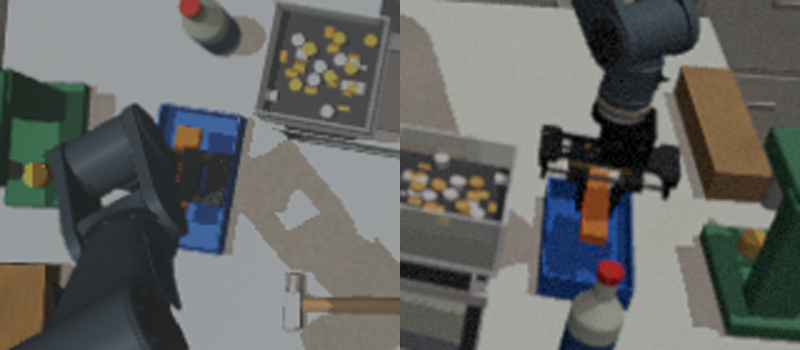

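The bar is held over the middle of the tray, parallel to its long side, at about (190,165) in the left crop and (597,205) in the right. I lower it and release.

Emit:
servo_tool(rows=[1,0,0,0.02,0,1,0,0,0.02,0,1,0,0,0.015,0,1,0,0,0.012,0,1,0,0,0,0])

```text
time: 9.8
position: [0.4716, 0.4127, 0.0163]
tool_rot: [0.997, -0.073, -0.001, 0.001]
ft_force: [0.4, -0.5, -0.9]
grip_width: 0.0356
grip_force: 30.0
```

Emit:
servo_tool(rows=[1,0,0,0.005,0,1,0,0,0.004,0,1,0,0,0,0,1,0,0,0,0])

```text
time: 10.13
position: [0.4728, 0.4134, 0.0091]
tool_rot: [0.997, -0.073, 0.0, -0.0]
ft_force: [-0.0, 0.1, -1.2]
grip_width: 0.0359
grip_force: 30.0
```

Emit:
servo_tool(rows=[0.5,0,0,0,0,-0.2,0,0,0,0,-0.4,0,0,0,0,-0.4,0,0,0,0,-0.4,0,0,0,0])

```text
time: 10.55
position: [0.4726, 0.4133, 0.0088]
tool_rot: [0.997, -0.073, 0.0, -0.0]
ft_force: [0.0, 0.6, 0.3]
grip_width: 0.0546
grip_force: 0.0
```

Emit:
servo_tool(rows=[-0.4,0,0,0,0,-0.4,0,0,-0.01,0,-0.4,0,0,-0.015,0,-0.4,0,0,-0.025,0,-0.4,0,0,-0.025,0])

```text
time: 10.97
position: [0.4718, 0.4128, 0.0842]
tool_rot: [0.997, -0.073, -0.001, 0.001]
ft_force: [0.5, 0.0, 0.2]
grip_width: 0.0609
grip_force: 0.0
```

Emit:
servo_tool(rows=[-0.4,0,0,-0.025,0,-0.4,0,0,-0.025,0,-0.4,0,0,-0.025,0,-0.4,0,0,-0.025,0,-0.4,0,0,-0.025,0])

```text
time: 11.38
position: [0.4721, 0.4131, 0.2107]
tool_rot: [0.997, -0.073, 0.0, -0.0]
ft_force: [-0.3, 1.0, 0.4]
grip_width: 0.061
grip_force: 0.0
```

Emit:
servo_tool(rows=[1,0,0,-0.025,0,1,0,0,-0.025,0,1,0,0,-0.025,0,1,0,0,-0.025,0,1,0,0,-0.025,0])

```text
time: 11.8
position: [0.4718, 0.4129, 0.3356]
tool_rot: [0.997, -0.073, 0.0, -0.0]
ft_force: [0.1, -1.2, 0.4]
grip_width: 0.0356
grip_force: 0.0
```

Run:
```python
from h import *
a=robot.camera('top');b=robot.camera('side')
B=cv2.resize(b['pixels'][130:270,360:520],(400,350),interpolation=2);C=cv2.resize(b['pixels'][150:290,230:390],(400,350),interpolation=2)
save({'pixels':np.hstack([B,C])},'g3.png')
print(robot.get_obs()['position'])
for p in (a,b): print(robot.place_of(p,'handle')[:1],robot.place_of(p,'strip_mid')[:2],robot.place_of(p,'catch_bracket')[:1])
```

```text
[0.4743747  0.41452724 0.33972399]
[{'at': [0.5587, -0.1621, 0.1548], 'score': 0.94}] [{'at': [0.2759, -0.4463, 0.0031], 'score': 0.73}, {'at': [0.4713, 0.4111, 0.01], 'score': 0.6}] [{'at': [0.6959, -0.0415, 0.1223], 'score': 0.94}]
[{'at': [0.5643, -0.1648, 0.1571], 'score': 0.81}] [{'at': [0.2864, -0.4407, 0.0064], 'score': 0.76}, {'at': [0.4716, 0.4149, 0.0154], 'score': 0.65}] [{'at': [0.6956, -0.0362, 0.1254], 'score': 0.63}]
```

View pics/g3.png

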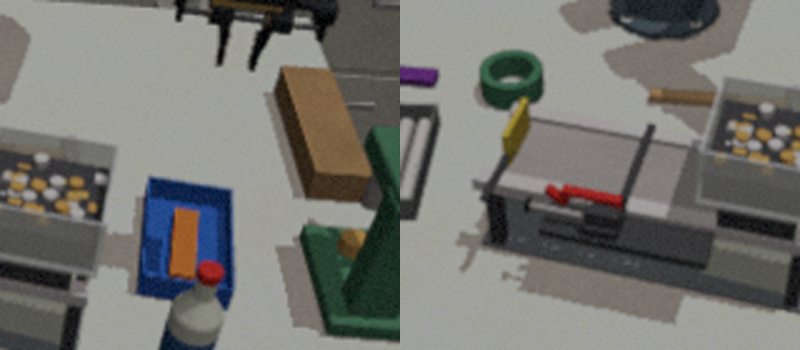

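The bar lies flat in the blue tray at about (183,243) in the left crop. The track is clear, and the handle is still at (515,128) in the right crop. Next I go behind the handle with the fingers shut.

Emit:
servo_tool(rows=[1,0.0088,0.03,0,0,1,0.0088,0.03,0,0,1,0.0088,0.03,0,0,1,0.0088,0.03,0,0,1,0.0088,0.03,0,0])

```text
time: 12.62
position: [0.4935, 0.257, 0.3323]
tool_rot: [0.997, -0.073, -0.001, 0.0]
ft_force: [0.5, -0.3, 0.2]
grip_width: 0.0006
grip_force: 0.0
```

Emit:
servo_tool(rows=[1,0.0088,0.03,0,0,1,0.0088,0.03,0,0,1,0.0088,0.03,0,0,1,0.0088,0.03,0,0,1,0.0088,0.03,0,0])

```text
time: 13.03
position: [0.5152, 0.1021, 0.3325]
tool_rot: [0.997, -0.073, -0.001, 0.0]
ft_force: [0.3, -0.3, -0.4]
grip_width: 0.0007
grip_force: 0.0
```

Emit:
servo_tool(rows=[1,0.0088,0.03,0,0,1,0.0088,0.03,0,0,1,0.0088,0.03,0,0,1,0.0088,0.03,0,0,1,0.0088,0.03,0,0])

```text
time: 13.45
position: [0.5368, -0.0526, 0.3324]
tool_rot: [0.997, -0.073, -0.001, -0.0]
ft_force: [-0.4, 0.0, -0.3]
grip_width: 0.0004
grip_force: 0.0
```

Emit:
servo_tool(rows=[1,0.0088,0.03,0,0,1,0.0088,0.03,0,0,1,0.0088,0.03,0,0,1,0.0088,0.03,0,0,1,0.0088,0.03,0,0])

```text
time: 13.87
position: [0.5586, -0.2073, 0.3322]
tool_rot: [0.997, -0.073, -0.001, -0.001]
ft_force: [-0.2, -0.1, 0.2]
grip_width: 0.0003
grip_force: 0.0
```

Emit:
servo_tool(rows=[1,0,0,0,0,1,0,0,0,0])

```text
time: 14.03
position: [0.5585, -0.2074, 0.3319]
tool_rot: [0.997, -0.075, -0.001, -0.001]
ft_force: [-0.5, 0.9, -0.5]
grip_width: 0.0006
grip_force: 0.0
```

Emit:
servo_tool(rows=[1,0,0,0.02,0,1,0,0,0.02,0,1,0,0,0.02,0,1,0,0,0.02,0,1,0,0,0.02,0])

```text
time: 14.45
position: [0.5584, -0.2039, 0.2323]
tool_rot: [0.997, -0.072, -0.001, -0.001]
ft_force: [0.5, 0.7, -0.1]
grip_width: 0.0003
grip_force: 0.0
```

Emit:
servo_tool(rows=[1,0,0,0.02,0,1,0,0,0.02,0,1,0,0,0.02,0,1,0,0,0.018,0,1,0,0,0,0])

```text
time: 14.87
position: [0.556, -0.2027, 0.1515]
tool_rot: [0.997, -0.072, -0.004, -0.002]
ft_force: [-0.9, 0.5, -0.7]
grip_width: 0.0004
grip_force: 0.0
```

Emit:
servo_tool(rows=[1,0,0,0.006,0,1,0,0,0.005,0,1,0,0,0,0,1,0,0,0,0])

```text
time: 15.2
position: [0.5594, -0.206, 0.1452]
tool_rot: [0.997, -0.073, 0.001, 0.0]
ft_force: [-0.7, 0.4, 0.3]
grip_width: 0.0004
grip_force: 0.0
```

Emit:
servo_tool(rows=[1,0,-0.005,0,0,1,0,-0.005,0,0,1,0,-0.005,0,0,1,0,-0.004,0,0,1,0,0,0,0])

```text
time: 15.62
position: [0.5619, -0.186, 0.1448]
tool_rot: [0.997, -0.073, -0.0, -0.0]
ft_force: [-0.1, 0.6, 0.3]
grip_width: 0.0002
grip_force: 0.0
```

Emit:
servo_tool(rows=[1,0,-0.004,0,0,1,0,-0.004,0,0,1,0,-0.004,0,0,1,0,-0.004,0,0,1,0,-0.004,0,0])

```text
time: 16.03
position: [0.5648, -0.1681, 0.1446]
tool_rot: [0.997, -0.073, 0.0, 0.001]
ft_force: [-1.6, -4.5, -0.5]
grip_width: 0.0005
grip_force: 2.2
```

Emit:
servo_tool(rows=[1,0,-0.004,0,0,1,0,-0.004,0,0,1,0,-0.004,0,0,1,0,-0.004,0,0,1,0,-0.004,0,0])

```text
time: 16.45
position: [0.5678, -0.1473, 0.1446]
tool_rot: [0.997, -0.073, 0.0, 0.0]
ft_force: [-1.6, -5.4, 0.5]
grip_width: 0.0007
grip_force: 2.2
```

Emit:
servo_tool(rows=[1,0,-0.004,0,0,1,0,-0.004,0,0,1,0,-0.004,0,0,1,0,-0.004,0,0,1,0,-0.004,0,0])

```text
time: 16.87
position: [0.5706, -0.1279, 0.1446]
tool_rot: [0.997, -0.073, 0.0, 0.001]
ft_force: [-2.5, -10.5, -0.0]
grip_width: 0.0005
grip_force: 5.0
```

Emit:
servo_tool(rows=[1,0,-0.003,0,0,1,0,-0.003,0,0,1,0,-0.003,0,0,1,0,-0.003,0,0,1,0,-0.003,0,0])

```text
time: 17.28
position: [0.5725, -0.1151, 0.1446]
tool_rot: [0.997, -0.073, -0.0, 0.002]
ft_force: [-1.7, -10.9, -0.6]
grip_width: 0.0005
grip_force: 5.5
```

Emit:
servo_tool(rows=[1,0,-0.003,0,0,1,0,-0.003,0,0,1,0,-0.003,0,0,1,0,-0.003,0,0,1,0,-0.003,0,0])

```text
time: 17.7
position: [0.5746, -0.1006, 0.1446]
tool_rot: [0.997, -0.073, -0.0, 0.002]
ft_force: [-2.4, -12.6, -0.8]
grip_width: 0.0007
grip_force: 6.0
```

Emit:
servo_tool(rows=[1,0,-0.002,0,0,1,0,-0.002,0,0,1,0,-0.002,0,0,1,0,-0.002,0,0,1,0,-0.002,0,0])

```text
time: 18.12
position: [0.5758, -0.0927, 0.1447]
tool_rot: [0.997, -0.072, -0.0, 0.004]
ft_force: [-4.1, -18.0, -0.4]
grip_width: 0.0005
grip_force: 9.0
```

Emit:
servo_tool(rows=[1,0,-0.0015,0,0,1,0,-0.0015,0,0,1,0,-0.0015,0,0,1,0,-0.0015,0,0,1,0,-0.0015,0,0])

```text
time: 18.53
position: [0.5767, -0.0863, 0.1447]
tool_rot: [0.997, -0.072, -0.001, 0.005]
ft_force: [-5.3, -20.1, -0.1]
grip_width: 0.0004
grip_force: 10.3
```

Emit:
servo_tool(rows=[1,0,-0.0015,0,0,1,0,-0.0015,0,0,1,0,-0.0015,0,0,1,0,-0.0015,0,0])

```text
time: 18.87
position: [0.5778, -0.0788, 0.1447]
tool_rot: [0.997, -0.073, -0.0, 0.003]
ft_force: [-2.3, -14.8, -0.1]
grip_width: 0.0007
grip_force: 7.8
```

Emit:
servo_tool(rows=[1,0,-0.001,0,0,1,0,-0.001,0,0,1,0,-0.001,0,0])

```text
time: 19.12
position: [0.5783, -0.0758, 0.1447]
tool_rot: [0.997, -0.072, -0.0, 0.003]
ft_force: [-3.4, -15.7, 0.1]
grip_width: 0.0005
grip_force: 7.9
```

Emit:
servo_tool(rows=[1,0,-0.001,0,0,1,0,-0.001,0,0])

```text
time: 19.28
position: [0.5785, -0.0738, 0.1447]
tool_rot: [0.997, -0.072, -0.0, 0.003]
ft_force: [-3.5, -15.5, -0.3]
grip_width: 0.0005
grip_force: 7.8
```

Run:
```python
from h import *
b=robot.camera('side')
save({'pixels':cv2.resize(b['pixels'][170:270,240:380],(770,550),interpolation=2)},'g4.png')
o=robot.get_obs();print(o['position'],o['ft_force'])
```

```text
[ 0.57854737 -0.0735156   0.14463992] [ -2.9314421  -14.10780968  -0.32479598]
```

View pics/g4.png

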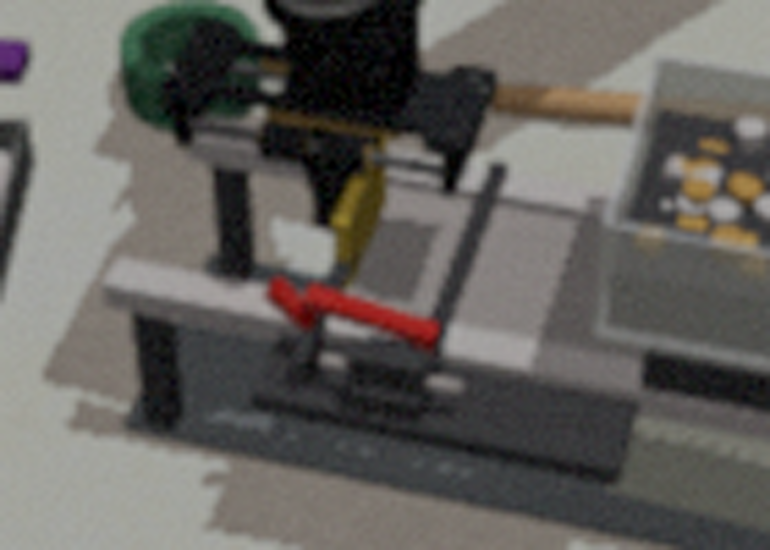

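In the side crop the tab is at (355,215) and the pin runs under the red pawl at about (318,310), just inside its hook (290,300). There is no solid stop yet, so I push on gently until it comes up solid.

Emit:
servo_tool(rows=[1,0,-0.001,0,0,1,0,-0.001,0,0])

```text
time: 19.5
position: [0.5789, -0.0715, 0.1446]
tool_rot: [0.997, -0.073, -0.0, 0.003]
ft_force: [-4.0, -14.0, -0.0]
grip_width: 0.0006
grip_force: 7.1
```

Emit:
servo_tool(rows=[1,0,-0.001,0,0])

```text
time: 19.58
position: [0.579, -0.0703, 0.1446]
tool_rot: [0.997, -0.073, -0.0, 0.003]
ft_force: [-2.7, -12.5, 0.1]
grip_width: 0.0004
grip_force: 6.7
```

Emit:
servo_tool(rows=[1,0,-0.001,0,0,1,0,-0.001,0,0,1,0,-0.001,0,0])

```text
time: 19.83
position: [0.5795, -0.0669, 0.1446]
tool_rot: [0.997, -0.073, -0.0, 0.003]
ft_force: [-2.5, -13.8, -0.1]
grip_width: 0.0006
grip_force: 6.8
```

Emit:
servo_tool(rows=[1,0,-0.001,0,0,1,0,-0.001,0,0])

```text
time: 20.0
position: [0.5798, -0.0651, 0.1446]
tool_rot: [0.997, -0.073, -0.0, 0.003]
ft_force: [-2.5, -12.5, 0.5]
grip_width: 0.0006
grip_force: 6.9
```

Emit:
servo_tool(rows=[1,0,-0.001,0,0,1,0,-0.001,0,0])

```text
time: 20.17
position: [0.5801, -0.0632, 0.1447]
tool_rot: [0.997, -0.073, -0.0, 0.003]
ft_force: [-3.5, -13.6, 0.3]
grip_width: 0.0004
grip_force: 6.9
```

Emit:
servo_tool(rows=[1,0,-0.001,0,0,1,0,-0.001,0,0])

```text
time: 20.33
position: [0.5802, -0.0621, 0.1446]
tool_rot: [0.997, -0.072, -0.001, 0.004]
ft_force: [-4.4, -18.6, 0.5]
grip_width: 0.0005
grip_force: 9.3
```

Emit:
servo_tool(rows=[1,0,-0.001,0,0,1,0,-0.001,0,0])

```text
time: 20.5
position: [0.5803, -0.062, 0.1447]
tool_rot: [0.997, -0.072, -0.001, 0.005]
ft_force: [-5.5, -23.7, 0.9]
grip_width: 0.0004
grip_force: 12.0
```

Run:
```python
from h import *
b=robot.camera('side')
save({'pixels':cv2.resize(b['pixels'][190:260,270:340],(600,600),interpolation=2)},'g5.png')
o=robot.get_obs();print(o['position'],o['ft_force'])
```

```text
[ 0.58025257 -0.06205778  0.14471329] [ -4.74556754 -21.66435415  -0.90064153]
```

View pics/g5.png

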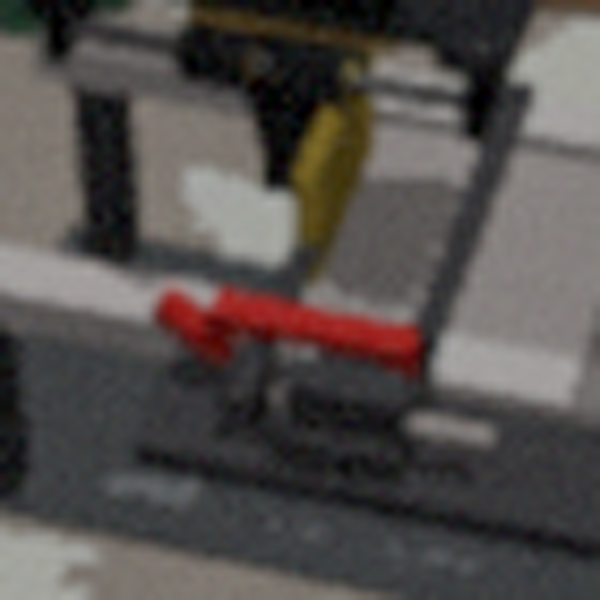

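The tool has stopped moving (0.1 mm of travel for the last 2 mm commanded) while the force climbs. In the crop the pin at (262,370) is past the pawl's tooth (215,345). I press slightly more to confirm it is solid, then back off slowly.

Emit:
servo_tool(rows=[1,0,-0.001,0,0,1,0,-0.001,0,0])

```text
time: 20.72
position: [0.5803, -0.062, 0.1447]
tool_rot: [0.997, -0.071, -0.001, 0.007]
ft_force: [-6.5, -29.1, -0.0]
grip_width: 0.0003
grip_force: 14.6
```

Emit:
servo_tool(rows=[1,0,0.002,0,0,1,0,0.002,0,0,1,0,0.002,0,0,1,0,0.002,0,0,1,0,0.002,0,0])

```text
time: 21.13
position: [0.5798, -0.0646, 0.1446]
tool_rot: [0.997, -0.073, -0.0, 0.0]
ft_force: [-0.8, -5.6, -0.4]
grip_width: 0.0005
grip_force: 2.7
```

Emit:
servo_tool(rows=[1,0,0.002,0,0,1,0,0.002,0,0,1,0,0.002,0,0,1,0,0.002,0,0,1,0,0.002,0,0])

```text
time: 21.55
position: [0.5782, -0.0729, 0.1444]
tool_rot: [0.997, -0.073, -0.0, -0.001]
ft_force: [0.1, -0.4, -0.0]
grip_width: 0.0001
grip_force: 0.0
```

Force has gone to zero, so the gate is holding by itself. I back away and lift clear.

Emit:
servo_tool(rows=[1,0,0.005,0,0,1,0,0.01,0,0,1,0,0.01,0,0,1,0,0.01,0,0,1,0,0.01,0,0])

```text
time: 21.97
position: [0.5718, -0.1198, 0.1446]
tool_rot: [0.997, -0.073, 0.0, 0.0]
ft_force: [-0.1, -0.7, -0.1]
grip_width: 0.0003
grip_force: 0.0
```

Emit:
servo_tool(rows=[1,0,0.01,-0.015,0,1,0,0.01,-0.02,0,1,0,0.01,-0.02,0,1,0,0.01,-0.02,0,1,0,0.01,-0.02,0])

```text
time: 22.38
position: [0.5641, -0.1694, 0.2404]
tool_rot: [0.997, -0.074, -0.0, -0.0]
ft_force: [0.6, 0.9, -0.5]
grip_width: 0.0003
grip_force: 0.0
```

Emit:
servo_tool(rows=[1,0,0.02,-0.02,0,1,0,0.02,-0.02,0,1,0,0.02,-0.02,0,1,0,0.02,0,0,1,0,0,0,0])

```text
time: 22.8
position: [0.553, -0.2524, 0.3014]
tool_rot: [0.997, -0.075, 0.002, 0.002]
ft_force: [-0.1, -0.9, -0.1]
grip_width: 0.0003
grip_force: 0.0
```

Run:
```python
from h import *
b=robot.camera('side');a=robot.camera('top')
A=cv2.resize(a['pixels'][130:230,180:400],(792,360),interpolation=2)
B=cv2.resize(b['pixels'][190:260,250:480],(792,240),interpolation=2)
save({'pixels':np.vstack([A,B])},'g6.png')
for p in(a,b): print(robot.place_of(p,'handle')[:1])
```

```text
[{'at': [0.5803, -0.0517, 0.1582], 'score': 0.8}]
[{'at': [0.5826, -0.0502, 0.1574], 'score': 0.78}]
```

View pics/g6.png

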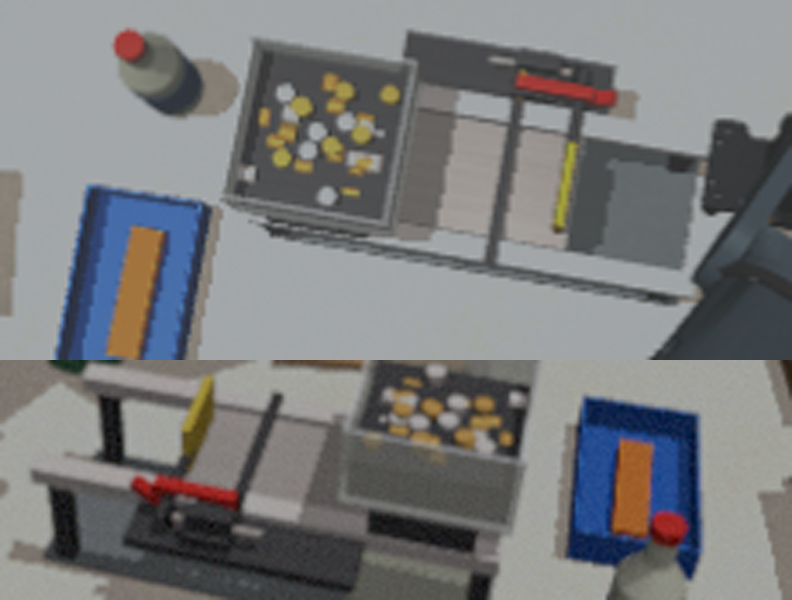

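The tab stands shut at (566,185) in the top crop, with the pin under the lowered pawl. It settled roughly 5–8 mm back from the stop, which fits resting against the catch and not the 60 mm throw-back. The bar is in the tray at (137,290) and the arm is clear, so I hand in.

```bash
python3 -c "
from rig import robot
print(robot.hand_in())"
```

```text
the job is handed in; nothing more can be done
None
```

The orange bar lies flat in the blue tray and the gate is pushed shut. It has stayed shut on the catch by itself since I backed off (peak push about 30 N), and the job is handed in.

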